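# Load a gas-purifier cartridge into its spring holder

### The arm

A 6-joint arm with a two-finger parallel gripper is mounted at the origin on the work surface. World frame = base frame: x ahead of the robot, y to its left, z up, the work surface at z = 0. Lengths are in m, angles in rad, forces in N, time in s.
With the tool pointing down it reaches from about 0.375 to 0.9 m from the base axis. Payload 3.1 kg.
Tool frame: the origin (TCP) lies between the finger pads; the fingertips stand manip.finger_overhang ahead of it and the grasp point (between the pads) lies 5 mm behind it (manip.finger_overhang is the distance from the TCP to the fingertips, in m); z points along the fingers, y is the line along which they close (so a half turn about z gives the same grasp; the last joint's range is limited). The gripper opens to 85 mm and grips with 20 to 120 N. Pads are 22 mm wide; open, the fingers measure 114 mm over their backs; the gripper's body (76 mm by 85 mm) begins 54 mm behind the grasp point. The pads swing forward as they close: fully open they stand 13 mm farther back than shut.
Start: joints at [-1.518, 0.527, 1.433, -0, 1.181, -0.178], TCP at [0.143, -0.608, 0.245] pointing down, gripper open.
Joint ranges: [-3.08, 3.08], [-0.75, 2.2], [0.22, 2.44], [-1.43, 4.57], [0, 2.65], [-2.85, 2.85]. Speed limits (rad/s): [2.79, 2.79, 3.14, 3.14, 3.14, 3.14].

### API

Orientations are given as a unit quaternion [x, y, z, w].
In Python, from station import manip gives the robot as it stands.
- The arm moves only by the tool drive_tool, never from a script. Its argument "plan" is a list of rows, each a list of 7 numbers: the shift along the tool's x, y, z in m, then the turn, a rotation vector about the tool's x, y, z in degrees, then the opening, from -1 (shut) to 1 (fully open). In form: [[x, y, z, wx, wy, wz, gripper], ...]. A call has 1 to 10 rows; each row shifts and turns the commanded pose from where the row before left it, along the tool's axes as they then stand; what a row does not reach is not made up. A row lasts 1/10 s, in which the tool goes at most 50 mm and 8.59 degrees, less where a joint would pass 70% of its speed; a pose out of reach is approached as far as the arm can. A call is refused whole if a number of a shift passes 0.05 or a number of a turn 8.59, either way. A call with a gripper value outside its range is refused whole. The fingers move at their own pace and stop on an object; "newtons" is the grip in N (left out, the last holds). Time passes only in rows, so rows that do not move let the fingers close. It gives the time, the measured TCP pose, the force, the opening and the grip force at its end, in the units of the state.
- manip.sense(): the state, without advancing time (a new reading comes with each control period).
- manip.snapshot(name): name is "side" or "top"; returns a dict with "image" (384x512x3 uint8, red, green, blue), "z_map" (384x512 float32, m along the optical axis (not along the pixel's ray), 0 where there is no reading), "fov_y" (degrees; the focal length in pixels is half the picture's height over the tangent of half this angle, whatever the lens; pixels are square), "cx", "cy" (the principal point, pixels), "k1" (the pictures are not rectified: a ray, as slopes to the right and down, at radius r is drawn at 1 + k1 r^2 times it, then the intrinsics apply), "extrinsics" (4x4, takes a point from camera to world coordinates). Camera axes: x right, y up, looking along -z (the intrinsics and any distortion apply to the point x, -y, -z); pixel columns grow to the right and rows downward; lengths in m; the calibration is good to about 2 mm. A picture is of the moment at which its call begins.
- manip.sign_off(): hands the job in; it is judged then, once.
The state is a dict: "t": time; "q": joint angles; "qd": joint speeds; "tau": joint torques, N m; "tcp_pos": TCP position; "tool_rot": TCP orientation; "force": force on the tool from outside, world axes, zero at the start; "ft_torque": the same for the moment, N m; "finger_gap": opening from 0.0 (shut) to 1.0 (fully open); "gripper_force": force on a finger pad.
Only numpy, scipy, OpenCV 4.12 (cv2) and the standard library are available. Lean on these libraries where they do the work, as an engineer would, in place of code of your own. Each camera call takes 0.05 s, during which the arm holds its last target. There are 200 camera calls.

### The job

Take the gas-purifier cartridge off its rest and load it into the spring holder on the bench: with the stem end raised, push the flat end in under the hood against the spring plunger, then tip the stem end down so that the stem drops between the two prongs of the fork and the cartridge lies level and fully home, held by the spring; then let go and back away. The plunger is delicate: feel the spring and never load the holder with more than 22 N, and leave the wrench, bottle and jar where they are.

Things in the scene. Friction and masses are not known exactly. Their poses are not given: they have to be found in the camera images.
- cartridge: Steel cylinder 28 mm in diameter, 100 mm long, about 140 g, lying level in two V notches of its rest, axis 45 mm above the bench. One end is flat (black band); the other has a brass stem on the axis, 10 mm diameter, 14 mm long. Origin: middle of the 100 mm cylinder, on its axis; x along the axis to the stem. Its middle 55 mm is free on both sides for fingers, on the rest and in the holder.
- flat_end (a point): Centre of the cartridge's flat end face (50 mm from the cartridge's origin, at -x).
- stem_end (a point): Centre of the shoulder at the cartridge's stem end (50 mm from the origin, at +x), where the stem begins.
- rest: Grey plastic stand, fixed to the bench, 110 x 70 mm, slab 12 mm thick with two 8 mm thick V notches 34 mm either side of its middle along x that carry the cartridge. Origin: centre of its underside; x along the cartridge.
- base: Holder's base plate, 250 x 90 x 10 mm, fixed to the bench. Origin: centre of its underside; x along the holder from spring head (-x) to fork (+x), z up. A carriage with head, fork and V notches is clamped on it up to 16 mm either way along x; this offset d is not measured: feel for it. The x values given are base x for d = 0; add d. Seated, the cartridge axis lies 42 mm above the bench, y = 0.
- plunger_mark (a point): Point on the base, base x -45.5, y 0, 42 mm above the bench: tip of the free plunger if d = 0. Plunger: steel dome, 7 mm radius, on the axis, pushed in towards -x against 2.5 N per mm, no preload, damped 120 N s/m, stop at 12 mm. Seated, it is pushed in 2.5 mm (6 N). Tipping past the fork needs about 4 mm (10 N). The load on the holder is the sum over plunger, fork and notches (10-18 N seated).
- hood_mark (a point): Point fixed on the base, base x -58, y 0, 69 mm above the bench: middle of the hood's top if d = 0. The spring head is open to +x: roof from x -76 to -41 mm, its underside 64 mm above the bench; cheeks 38 mm apart inside, up to x -40 mm; back wall at x -66 mm. Stem end 0.22 rad up and the flat end's centre 43 to 48 mm above the bench clear roof and fork from base x -17 inwards.
- fork_mark (a point): Point fixed on the base, base x +52, y 0, 42 mm above the bench: middle of the fork's inner face if d = 0, where the shoulder bears when seated. Fork 8 mm thick, its two prongs reach 42 mm above the bench; gap between them 15 mm, gap floor 24 mm above the bench. V notches at x -33 and +34 mm carry the cartridge; between them fingers may go down to 14 mm above the bench.
- wrench: Steel wrench, 160 mm long, lying loose on the bench, bystander. Origin about the middle, underside.
- bottle: Amber bottle, 52 mm diameter, 110 mm tall, standing loose, bystander. Origin: centre of its underside.
- jar: Small jar, 44 mm diameter, 50 mm tall, standing loose, bystander. Origin: centre of its underside.
Mind the look-alikes: they are no part of the job. Leave any blue, orange or purple look-alike of the cartridge alone.

How it is judged:
On the way:
1. the flat end is pushed into the spring head (at least 5 N on the holder) while the stem end is still raised (over 0.1 rad) (contact force between cartridge and base above 5 N and x of flat_end in the frame of base between -0.085 and -0.022 m and z of flat_end in the frame of base below 0.052 m and angle between cartridge's own x axis and vertical below 1.47 rad), for 0.1 s.
At the end, for the whole second after the job is handed in: The cartridge lies at rest in the holder, stem towards the fork: both ends of its axis 42 mm (within 3 mm) above the bench and within 3 mm of the holder's centre line, its shoulder between 33 and 71 mm from the base's middle (against the fork wherever the carriage is clamped) (z of flat_end in the frame of base between 0.039 and 0.045 m and z of stem_end in the frame of base between 0.039 and 0.045 m and y of flat_end in the frame of base between -0.003 and 0.003 m and y of stem_end in the frame of base between -0.003 and 0.003 m and x of stem_end in the frame of base between 0.033 and 0.071 m and linear speed of cartridge below 0.02 m/s); the robot touches nothing.
It fails at once if the cartridge loads the holder with more than 22 N (contact force between cartridge and base above 22 N).
It fails at once if the wrench, bottle or jar is moved more than 15 mm (distance of any of wrench, bottle, jar from where it was at the start of the episode above 0.015 m).
It also fails if it takes over 54 s, if anything falls off the work surface, if the arm or the gripper's body presses on something with over 40 N, if the wrist force passes 120 N, or if a joint passes its speed limit or range.

## Working session

There is one attempt and no reset: what is moved stays moved. The work goes in short steps, Python scripts to look and compute and a tool call to move; the robot and the scene stay as the last step left them, time stands still between calls to the robot, and variables do not carry over. Pictures are saved under pics/ and viewed, at most 10 in all, crops included, and the job is handed in when it is done.

Besides the shell and the picture viewer there is one more tool, called after "Request:" as a command line: name --pt "numbers of a row" for each row, then --argument value for the rest. drive_tool: Moves the arm, as the interface text tells. Its arguments: {"type":"object","properties":{"plan":{"type":"array"},"newtons":{"type":"number"}},"required":["plan"]}

```bash
ls; mkdir -p pics; cat > h.py <<'E'
import numpy as np, cv2, pickle
from station import manip
def snap(n):
    s=manip.snapshot(n); pickle.dump(s,open(f'/tmp/{n}.pkl','wb')); return s
def load(n): return pickle.load(open(f'/tmp/{n}.pkl','rb'))
def K(s):
    f=s["image"].shape[0]/2/np.tan(np.radians(s["fov_y"])/2)
    return np.array([[f,0,s["cx"]],[0,f,s["cy"]],[0,0,1.]]),np.array([s["k1"],0,0,0,0.])
def ray(s,uv):
    k,d=K(s); p=cv2.undistortPoints(np.array(uv,float).reshape(-1,1,2),k,d).reshape(-1,2)
    c=np.c_[p[:,0],-p[:,1],-np.ones(len(p))]
    E=np.array(s["extrinsics"]); return E[:3,3],c@E[:3,:3].T
def at_z(s,uv,z):
    o,r=ray(s,uv); return o+r*((z-o[2])/r[:,2])[:,None]
def depth(s,uv):
    o,r=ray(s,uv); return np.array([o+ri*np.float64(s["z_map"][int(round(v)),int(round(u))]) for ri,(u,v) in zip(r,uv)])
def cloud(s):
    h,w=s["z_map"].shape; u,v=np.meshgrid(np.arange(w),np.arange(h))
    o,r=ray(s,np.c_[u.ravel(),v.ravel()]); return (o+r*s["z_map"].reshape(-1,1)).reshape(h,w,3)
def proj(s,P):
    E=np.array(s["extrinsics"]); c=(np.atleast_2d(P)-E[:3,3])@E[:3,:3]; k,d=K(s)
    return cv2.projectPoints(c*[1,-1,-1],np.zeros(3),np.zeros(3),k,d)[0].reshape(-1,2)
E
python3 - <<'E'
from h import *
for n in("side","top"):
    s=snap(n); cv2.imwrite(f'pics/{n}.png',s["image"][:,:,::-1]); print(n,s["fov_y"],s["cx"],s["cy"],s["k1"],np.round(s["extrinsics"],3).tolist())
print(manip.sense(), manip.finger_overhang)
E
```

```text
pics
side 49.15690269109464 256.58129380388107 188.65000345405653 -0.07302871566155701 [[-0.836, 0.276, -0.475, 0.14], [-0.549, -0.399, 0.734, 0.721], [0.013, 0.874, 0.485, 0.521], [0.0, 0.0, 0.0, 1.0]]
top 46.71155457133041 253.02977574811055 194.9401003702627 0.045223039452907364 [[0.009, 0.998, -0.067, 0.542], [-1.0, 0.008, -0.01, 0.018], [-0.009, 0.067, 0.998, 1.154], [0.0, 0.0, 0.0, 1.0]]
{'t': 0.1, 'q': array([-1.51851688e+00,  5.28389048e-01,  1.43378992e+00,  2.12295178e-05,
        1.18139963e+00, -1.78512554e-01]), 'qd': array([ 6.01041887e-04, -7.51360929e-04, -2.78230284e-03,  9.20649928e-04,
       -7.99096700e-05,  8.56643924e-04]), 'tau': array([-8.98944654e-05, -4.43305027e+01, -1.78586715e+01, -3.44794498e-04,
        3.92032831e-03,  2.07658552e-06]), 'tcp_pos': array([ 0.14296131, -0.60778963,  0.2444167 ]), 'tool_rot': array([ 9.93349242e-01,  1.15135996e-01,  7.24281173e-05, -9.90378571e-04]), 'force': array([-0.81789169, -0.23908641, -1.0475978 ]), 'ft_torque': array([ 0.00556989, -0.02956729,  0.03723946]), 'gripper_force': 0.0, 'finger_gap': 0.999188976528298} 0.014
```

View pics/side.png

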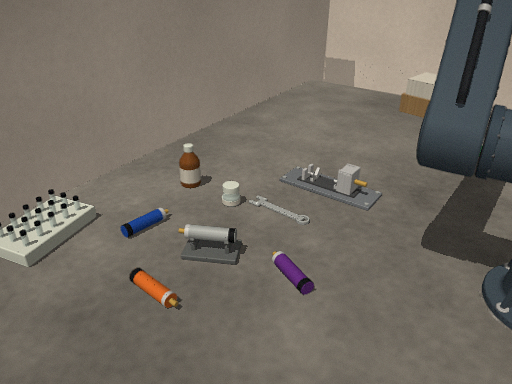

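View pics/top.png

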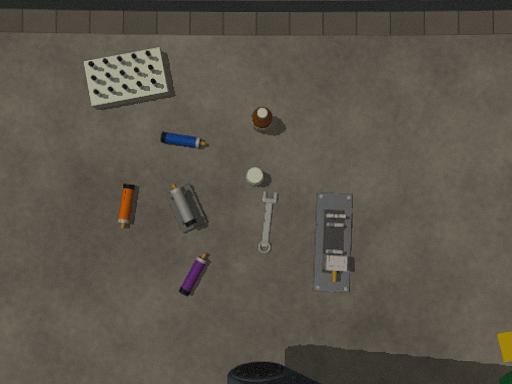

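The cartridge is the steel-coloured one on the grey rest: top (184,206) with its stem at (173,186), side (210,234) with its stem at (183,231) and black band at (236,236). The look-alikes lie loose on the bench: blue at top (184,140), orange at (126,206), purple at (194,274). In the top view the holder's hood is at (337,263) and its fork at (336,215). I'll confirm this in one enlarged crop.

```bash
python3 - <<'E'
from h import *
t=load("top")["image"]; s=load("side")["image"]
g=lambda im,a,b,c,d,W,H:cv2.resize(im[b:d,a:c],(W,H),interpolation=cv2.INTER_CUBIC)
A=np.hstack([g(t,150,170,220,240,400,400),g(t,310,185,360,300,174,400)])
B=np.hstack([g(s,170,215,250,270,291,200),g(s,270,155,390,210,283,200)])
im=np.vstack([A,B[:,:574]]); cv2.imwrite('pics/crop.png',im[:,:,::-1]); print(im.shape)
E
```

```text
(600, 574, 3)
```

View pics/crop.png

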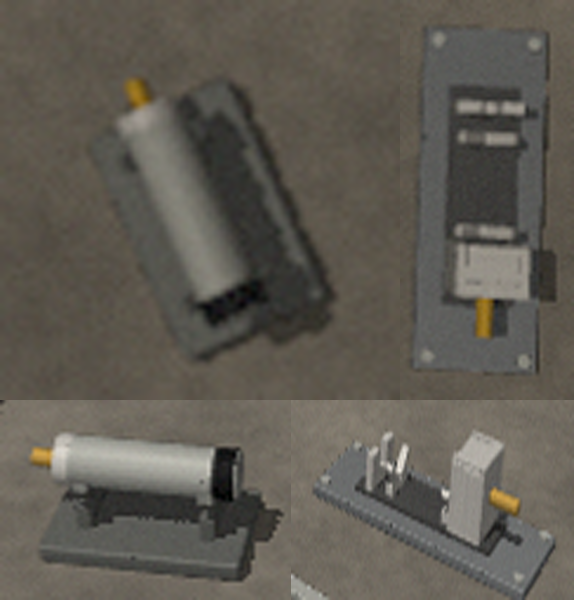

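Confirmed: steel body, black band at the flat end, brass stem, lying on the rest. Next I'll measure the poses from both depth clouds.

```bash
cat > m.py <<'E'
from h import *
from scipy.optimize import least_squares
def region(n,c,r):
    P=cloud(load(n)); ok=(load(n)["z_map"]>0)&(np.hypot(P[...,0]-c[0],P[...,1]-c[1])<r); return P[ok],load(n)["image"][ok]
def bench(n):
    s=load(n);P=cloud(s);return P
if __name__=="__main__":
    t=load("top")
    c=at_z(t,[(182,205)],.045)[0]; b=at_z(t,[(333,243)],.01)[0]; print("guess",c,b)
    for n in("top","side"):
        P,_=region(n,c,.12); g=P[np.abs(P[:,2])<.012]; print(n,"bench z",np.median(g[:,2]),g[:,2].std())
        Q=P[(P[:,2]>.040)&(P[:,2]<.07)]
        def res(p):
            d=np.array([np.cos(p[3]),np.sin(p[3]),p[4]]);d/=np.linalg.norm(d)
            w=Q-[p[0],p[1],p[2]]; w=w-np.outer(w@d,d); return np.linalg.norm(w,axis=1)-.014
        Q=Q[np.hypot(*(Q[:,:2]-c[:2]).T)<.045]
        f=least_squares(res,[c[0],c[1],.045,np.radians(25),0],loss='soft_l1',f_scale=.001)
        print("cyl",f.x,np.sqrt((f.fun**2).mean()),len(Q))
        d=np.array([np.cos(f.x[3]),np.sin(f.x[3])]); A=P[P[:,2]>.03]
        w=A[:,:2]-f.x[:2]; l=w@np.array([-d[1],d[0]]); a=(w@d)[np.abs(l)<.02]; print("axial",np.sort(a)[[0,2,5,-6,-3,-1]])
        P,_=region(n,b,.16); Q=P[(P[:,2]>.006)&(P[:,2]<.016)]
        (cx,cy),wh,an=cv2.minAreaRect(Q[:,:2].astype(np.float32)); print("base",cx,cy,wh,an,np.median(Q[:,2]),len(Q))
        H=P[P[:,2]>.02]; print("above",len(H),H[:,2].max())
E
python3 m.py
```

```text
guess [0.58925976 0.20626977 0.045     ] [ 0.4971519  -0.17552204  0.01      ]
top bench z 0.0008611871270103322 0.002991988862502201
cyl [8.40216007e-01 3.24920927e-01 4.53712908e-02 4.42981320e-01
 7.00074960e-04] 0.001988239120904023 426
axial [-0.33197155 -0.33186057 -0.33176184 -0.2208105  -0.2194585  -0.21858057]
base 0.49161165952682495 -0.18430617451667786 (0.2870292067527771, 0.2672686278820038) 17.234882354736328 0.011146101646863915 2673
above 614 0.0766562746994246
side bench z -0.00029858265483700963 0.003712080302610317
cyl [ 0.82061066  0.31651793  0.04433685  0.44659086 -0.00149697] 0.0014624547531984805 571
axial [-0.31503529 -0.31476502 -0.31454869 -0.20184202 -0.20139685 -0.19957605]
base 0.4974652826786041 -0.1734997034072876 (0.09623991698026657, 0.24943162500858307) 87.45336151123047 0.010792892562202283 1369
above 751 0.0732662607022807
```

```bash
cat > b.py <<'E'
from m import *
from scipy.optimize import minimize
def basefit(n,x0=(.4975,-.1735,-.045)):
    s=load(n); im=s["image"].astype(float); 
    ch=cv2.GaussianBlur(im[...,2]-im[...,0],(0,0),1.0)   # bluish plate vs brown bench
    gx,gy=cv2.Sobel(ch,-1,1,0),cv2.Sobel(ch,-1,0,1); G=np.hypot(gx,gy).astype(np.float32)
    e=np.linspace(-1,1,80); o=np.ones_like(e)
    R=np.r_[np.c_[e*.125,.045*o],np.c_[e*.125,-.045*o],np.c_[.125*o,e*.045],np.c_[-.125*o,e*.045]]
    def cost(p):
        c,si=np.cos(p[2]),np.sin(p[2]); W=np.c_[p[0]+c*R[:,0]-si*R[:,1],p[1]+si*R[:,0]+c*R[:,1],np.full(len(R),.010)]
        uv=proj(s,W).astype(np.float32); return -cv2.remap(G,uv[:,0],uv[:,1],cv2.INTER_LINEAR).mean()
    best=min((minimize(cost,np.array(x0)+[dx,dy,0],method='Nelder-Mead',options=dict(initial_simplex=np.array(x0)+[dx,dy,0]+np.array([[0,0,0],[.004,0,0],[0,.004,0],[0,0,.03]]))) for dx in(-.005,0,.005) for dy in(-.005,0,.005)),key=lambda f:f.fun)
    return best.x,best.fun
if __name__=="__main__":
    for n in("top","side"):
        x,f=basefit(n); P,_=region(n,[x[0],x[1]],.13); c,si=np.cos(x[2]),np.sin(x[2])
        L=np.c_[(P[:,:2]-x[:2])@np.array([[c,-si],[si,c]]),P[:,2]]
        H=L[(L[:,2]>.060)&(L[:,0]<0)]; F=L[(L[:,2]>.02)&(L[:,2]<.06)&(L[:,0]>.02)&(np.abs(L[:,1])<.025)]
        print(n,x.round(4),f,"hood",np.percentile(H,[2,50,98],axis=0).round(4).tolist(),len(H),"\nfork",np.percentile(F,[2,50,98],axis=0).round(4).tolist(),np.histogram(F[:,0],np.arange(.02,.09,.004)))
E
python3 b.py
```

```text
top [ 0.5007 -0.1743 -0.0409] -37.89004135131836 hood [[-0.0659, -0.0241, 0.0654], [-0.0488, 0.0, 0.0705], [-0.0317, 0.0238, 0.0747]] 322 
fork [[0.0406, -0.0227, 0.0215], [0.0634, -0.0025, 0.0374], [0.0709, 0.0222, 0.0454]] (array([ 0,  0,  1,  0,  0, 24, 28,  7,  0,  0, 10, 33, 25,  0,  1,  0,  0]), array([0.02 , 0.024, 0.028, 0.032, 0.036, 0.04 , 0.044, 0.048, 0.052,
       0.056, 0.06 , 0.064, 0.068, 0.072, 0.076, 0.08 , 0.084, 0.088]))
side [ 0.4946 -0.1716  0.0342] -36.15742874145508 hood [[-0.0647, -0.0238, 0.0603], [-0.0484, 0.0085, 0.0697], [-0.0275, 0.0284, 0.0727]] 221 
fork [[0.0417, -0.0243, 0.0211], [0.0649, 0.0001, 0.0321], [0.0729, 0.0165, 0.043]] (array([ 0,  0,  0,  0,  0, 21, 24, 11,  2,  0,  9, 49, 24, 10,  0,  0,  0]), array([0.02 , 0.024, 0.028, 0.032, 0.036, 0.04 , 0.044, 0.048, 0.052,
       0.056, 0.06 , 0.064, 0.068, 0.072, 0.076, 0.08 , 0.084, 0.088]))
```

```bash
python3 - <<'E'
from b import *
from scipy.optimize import minimize
import b
for n in("top","side"):
    for y0 in(-.08,-.06,-.04,-.02):
        x,f=basefit(n,(.4985,-.1735,y0)); print(n,y0,x.round(4),round(f,2))
s=load("side")
# overlay in side and top for check
out=[]
for n,p in(("side",(.4975,-.1735,-.042)),("top",(.5007,-.1743,-.0409))):
    s=load(n);im=s["image"].copy()
    im=cv2.resize(im,None,fx=4,fy=4,interpolation=cv2.INTER_CUBIC)
    c,si=np.cos(p[2]),np.sin(p[2]); R=np.array([[1,1],[1,-1],[-1,-1],[-1,1]])*[.125,.045]
    W=np.c_[p[0]+c*R[:,0]-si*R[:,1],p[1]+si*R[:,0]+c*R[:,1],np.full(4,.01)]
    uv=proj(s,W)*4+1.5; cv2.polylines(im,[uv.round().astype(int)],True,(255,0,0),1)
    m=uv.mean(0).astype(int); out.append(im[m[1]-240:m[1]+240,m[0]-200 if n=="top" else m[0]-230:m[0]+200 if n=="top" else m[0]+230][:, :390 if n=="top" else 460][:480])
o=np.zeros((480,sum(i.shape[1] for i in out),3),np.uint8);k=0
for i in out:o[:i.shape[0],k:k+i.shape[1]]=i;k+=i.shape[1]
o=o[:,:800];cv2.imwrite('pics/ov.png',o[:,:,::-1])
E
```

```text
top -0.08 [ 0.5007 -0.1743 -0.0415] -37.89
top -0.06 [ 0.5007 -0.1742 -0.0412] -37.89
top -0.04 [ 0.5007 -0.1742 -0.0413] -37.89
top -0.02 [ 0.5007 -0.1743 -0.041 ] -37.89
side -0.08 [ 0.4947 -0.1718  0.0311] -36.15
side -0.06 [ 0.4946 -0.1719  0.0306] -36.16
side -0.04 [ 0.4945 -0.1713  0.0342] -36.16
side -0.02 [ 0.4947 -0.1719  0.0302] -36.16
```

View pics/ov.png

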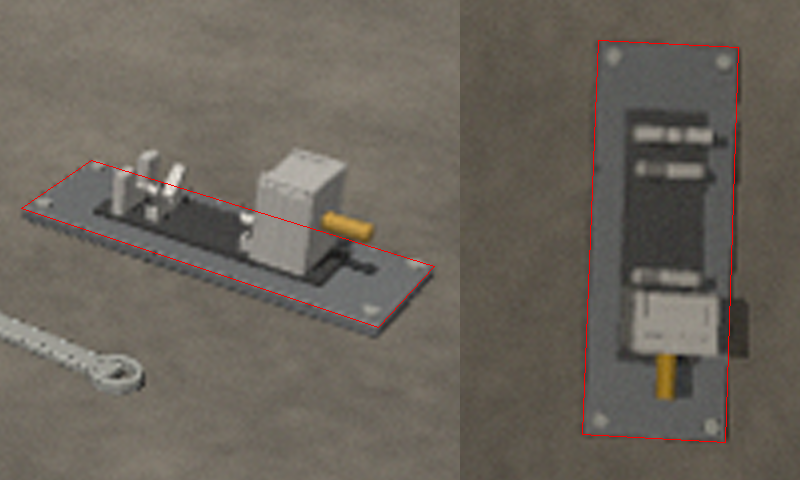

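Red outlines match the plate in both views: side corners (21,208) to (434,266), top corners (599,41) to (725,441). Base ≈ (0.499, -0.174), yaw -0.041. Hood, fork and notch points all suggest d ≈ +10 mm. Now I'll move to the cartridge.

Request:
drive_tool --pt "0.031 -0.034 0 0 0 0 1" --pt "0.031 -0.034 0 0 0 0 1" --pt "0.031 -0.034 0 0 0 0 1" --pt "0.031 -0.034 0 0 0 0 1" --pt "0.031 -0.034 0 0 0 0 1" --pt "0.031 -0.034 0 0 0 0 1" --pt "0.031 -0.034 0 0 0 0 1" --pt "0.031 -0.034 0 0 0 0 1" --pt "0.031 -0.034 0 0 0 0 1" --pt "0.031 -0.034 0 0 0 0 1"

```text
t: 1.1
tcp_pos: [0.3674, -0.2047, 0.2452]
tool_rot: [0.993, 0.115, -0.0, -0.0]
force: [0.5, -0.4, -0.2]
finger_gap: 1.004
gripper_force: 0.0
```

Request:
drive_tool --pt "0.031 -0.034 0 0 0 0 1" --pt "0.031 -0.034 0 0 0 0 1" --pt "0.031 -0.034 0 0 0 0 1" --pt "0.031 -0.034 0 0 0 0 1" --pt "0.031 -0.034 0 0 0 0 1" --pt "0.031 -0.034 0 0 0 0 1" --pt "0.031 -0.034 0 0 0 0 1" --pt "0.031 -0.034 0 0 0 -6.1 1" --pt "0.031 -0.034 0 0 0 -6.1 1" --pt "0 0 0 0 0 0 1"

```text
t: 2.1
tcp_pos: [0.566, 0.1622, 0.2449]
tool_rot: [0.975, 0.223, 0.001, -0.001]
force: [0.0, -0.7, -0.1]
finger_gap: 1.001
gripper_force: 0.0
```

```bash
cat > go.py <<'E'
import sys
from h import *
from scipy.spatial.transform import Rotation as R
def delta(pos,yaw,pitch=0):
    "tool shift & rotvec(deg) to reach pos, tool x at yaw, nose(+x) raised by pitch"
    s=manip.sense(); r=R.from_quat(s["tool_rot"])
    x=np.array([np.cos(yaw)*np.cos(pitch),np.sin(yaw)*np.cos(pitch),np.sin(pitch)]); y=np.array([np.sin(yaw),-np.cos(yaw),0])
    T=R.from_matrix(np.c_[x,y,np.cross(x,y)])
    print("t",round(s["t"],2),"tcp",s["tcp_pos"].round(4),"F",s["force"].round(2),"gap",round(s["finger_gap"],3),"grip",s["gripper_force"])
    print("shift mm",(r.inv().apply(np.array(pos)-s["tcp_pos"])*1e3).round(1),"turn deg",np.degrees((r.inv()*T).as_rotvec()).round(2))
if __name__=="__main__": delta([float(v) for v in sys.argv[1:4]],*map(float,sys.argv[4:]))
E
python3 go.py .5835 .203 .040 .4445
```

```text
t 2.1 tcp [0.566  0.1622 0.2449] F [ 0.02 -0.7  -0.06] gap 1.001 grip 0.0
shift mm [ 32.9 -28.9 205.1] turn deg [-0.05 -0.17  0.34]
```

Request:
drive_tool --pt "0.0165 -0.0145 0.02 0 0 0.3 1" --pt "0.0165 -0.0145 0.04 0 0 0 1" --pt "0 0 0.04 0 0 0 1" --pt "0 0 0.03 0 0 0 1" --pt "0 0 0.03 0 0 0 1" --pt "0 0 0.025 0 0 0 1" --pt "0 0 0.015 0 0 0 1" --pt "0 0 0.005 0 0 0 1" --pt "0 0 0 0 0 0 1"

```text
t: 3.0
tcp_pos: [0.5815, 0.1973, 0.04]
tool_rot: [0.976, 0.217, -0.0, -0.0]
force: [0.2, -0.1, 0.0]
finger_gap: 1.004
gripper_force: 0.0
```

```bash
python3 go.py .5835 .203 .040 .4445; python3 - <<'E'
from h import *
t=snap("top");s=snap("side")
g=lambda im,a,b,c,d,W,H:cv2.resize(im[b:d,a:c],(W,H),interpolation=cv2.INTER_CUBIC)
cv2.imwrite('pics/g1.png',np.hstack([g(t["image"],140,160,240,260,400,400),g(s["image"],160,190,260,290,400,400)])[:,:,::-1])
E
```

```text
t 3.0 tcp [0.5815 0.1973 0.04  ] F [ 0.21 -0.15  0.02] gap 1.004 grip 0.0
shift mm [ 4.2 -4.3  0. ] turn deg [-0.01  0.05 -0.37]
```

View pics/g1.png

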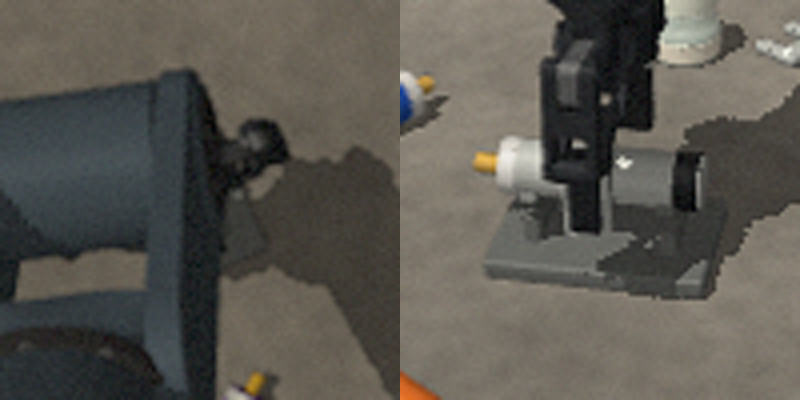

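Crop side view: the near finger at (585,180) straddles the cartridge, with the stem at (487,160) and the band at (690,180). In the top view the arm covers it. I'll make the 4 mm correction and close.

Request:
drive_tool --pt "0.004 -0.0043 0 0 0 -0.3 1" --pt "0 0 0 0 0 0 1" --pt "0 0 0 0 0 0 -1" --pt "0 0 0 0 0 0 -1" --pt "0 0 0 0 0 0 -1" --pt "0 0 0 0 0 0 -1" --pt "0 0 0 0 0 0 -1" --pt "0 0 0 0 0 0 -1" --newtons 60

```text
t: 3.9
tcp_pos: [0.5837, 0.2029, 0.0406]
tool_rot: [0.975, 0.22, 0.0, 0.0]
force: [-0.8, -1.8, 2.9]
finger_gap: 0.308
gripper_force: 58.8
```

```bash
python3 go.py .5835 .203 .040 .4445
```

```text
t 3.9 tcp [0.5837 0.2029 0.0406] F [-0.84 -1.8   2.86] gap 0.308 grip 58.7859320640564
shift mm [-0.2 -0.2  0.6] turn deg [ 0.03 -0.01 -0.04]
```

Request:
drive_tool --pt "0 0 -0.01 0 0 0 -1" --pt "0 0 -0.03 0 0 0 -1" --pt "0 0 -0.04 0 0 0 -1" --pt "0 0 -0.04 0 0 0 -1" --pt "0 0 -0.03 0 0 0 -1" --pt "0 0 0 0 0 0 -1"

```text
t: 4.5
tcp_pos: [0.5863, 0.2042, 0.1957]
tool_rot: [0.975, 0.22, 0.005, 0.0]
force: [0.8, 0.6, -1.6]
finger_gap: 0.305
gripper_force: 59.1
```

Request:
drive_tool --pt "-0.0115 0.0363 0 0 0 2.8 -1" --pt "-0.0115 0.0363 0 0 0 2.8 -1" --pt "-0.0115 0.0363 0 0 0 2.8 -1" --pt "-0.0115 0.0363 0 0 0 2.8 -1" --pt "-0.0115 0.0363 0 0 0 2.8 -1" --pt "-0.0115 0.0363 0 0 0 2.8 -1" --pt "-0.0115 0.0363 0 0 0 2.8 -1" --pt "-0.0115 0.0363 0 0 0 2.8 -1" --pt "-0.0115 0.0363 0 0 0 2.8 -1" --pt "-0.0115 0.0363 0 0 0 2.8 -1"

```text
t: 5.5
tcp_pos: [0.551, -0.1733, 0.189]
tool_rot: [1.0, -0.024, -0.001, -0.001]
force: [-0.6, -0.3, -1.1]
finger_gap: 0.309
gripper_force: 59.2
```

```bash
python3 go.py .5438 -.1759 .1 -.0415 .22
```

```text
t 5.5 tcp [ 0.551  -0.1733  0.189 ] F [-0.57 -0.29 -1.12] gap 0.309 grip 59.21432912349701
shift mm [-6.9  3.  89. ] turn deg [-0.05 12.72 -0.33]
```

Request:
drive_tool --pt "0 0 0 0 4.24 -0.3 -1" --pt "0 0 0 0 4.24 0 -1" --pt "0 0 0 0 4.24 0 -1" --pt "0 0 0 0 0 0 -1" --pt "0 0 0 0 0 0 -1"

```text
t: 6.0
tcp_pos: [0.5516, -0.1722, 0.1896]
tool_rot: [0.994, -0.02, 0.109, 0.002]
force: [0.7, 0.4, -0.5]
finger_gap: 0.309
gripper_force: 59.3
```

```bash
python3 go.py .5438 -.1759 .1 -.0415 .22
```

```text
t 6.0 tcp [ 0.5516 -0.1722  0.1896] F [ 0.72  0.43 -0.49] gap 0.309 grip 59.318148493766785
shift mm [-27.    4.1  85.8] turn deg [-0.06  0.03  0.06]
```

Tilt is right. I'll descend to the hover height and compare cartridge and holder in both views.

Request:
drive_tool --pt "-0.009 0.0014 0.0286 0 0 0 -1" --pt "-0.009 0.0014 0.0286 0 0 0 -1" --pt "-0.009 0.0013 0.0286 0 0 0 -1" --pt "0 0 0 0 0 0 -1" --pt "0 0 0 0 0 0 -1"

```text
t: 6.5
tcp_pos: [0.5453, -0.1762, 0.1004]
tool_rot: [0.994, -0.02, 0.11, 0.002]
force: [0.4, -0.4, -1.6]
finger_gap: 0.308
gripper_force: 59.3
```

```bash
python3 go.py .5438 -.1759 .1 -.0415 .22; cat > c.py <<'E'
from m import *
def cyl(n,tcp,psi,th):
    # fit held cylinder in view n; predicted axis from tcp
    x=np.array([np.cos(psi)*np.cos(th),np.sin(psi)*np.cos(th),np.sin(th)]); z=np.array([np.sin(th)*np.cos(psi),np.sin(th)*np.sin(psi),-np.cos(th)])
    C=tcp-.0045*z; s=load(n); P=cloud(s)[s["z_map"]>0]; w=P-C; a=w@x; r=np.linalg.norm(w-np.outer(a,x),axis=1)
    Q=P[(r<.020)&(np.abs(a)<.045)&(np.abs(a)>.02)]
    def res(p):
        d=np.array([np.cos(p[2])*np.cos(p[3]),np.sin(p[2])*np.cos(p[3]),np.sin(p[3])])
        w=Q-C-np.array([-np.sin(psi),np.cos(psi),0])*p[0]+z*p[1]; w=w-np.outer(w@d,d); return np.linalg.norm(w,axis=1)-.014
    f=least_squares(res,[0,0,psi,th],loss='soft_l1',f_scale=.001)
    e=a[(r<.016)]; print(n,"N",len(Q),"lat,up mm",(f.x[:2]*1e3).round(2),"yaw,pitch",f.x[2:].round(4),"rms",np.sqrt((f.fun**2).mean()).round(4),"axial ends",np.percentile(e,[0.5,1,99,99.5]).round(4))
if __name__=="__main__":
    st=manip.sense()
    for n in("top","side"): snap(n); cyl(n,st["tcp_pos"],-.0415,.22)
    t=load("top")["image"];s=load("side")["image"]
    g=lambda im,a,b,c,d,W,H:cv2.resize(im[b:d,a:c],(W,H),interpolation=cv2.INTER_CUBIC)
    cv2.imwrite('pics/h1.png',np.hstack([g(t,280,170,380,310,400,560),g(s,265,110,365,250,400,560)])[:,:,::-1])
E
python3 c.py
```

```text
t 6.5 tcp [ 0.5453 -0.1762  0.1004] F [ 0.42 -0.43 -1.61] gap 0.308 grip 59.337018728256226
shift mm [-1.6 -0.3  0. ] turn deg [-0.04 -0.07  0.12]
top N 128 lat,up mm [ 0.47 -0.39] yaw,pitch [-0.0739  0.2308] rms 0.0014 axial ends [0.012  0.0123 0.0657 0.066 ]
side N 198 lat,up mm [-1.13  1.83] yaw,pitch [-0.0373  0.2207] rms 0.0015 axial ends [-0.4581 -0.1196  0.9664  0.967 ]
```

View pics/h1.png

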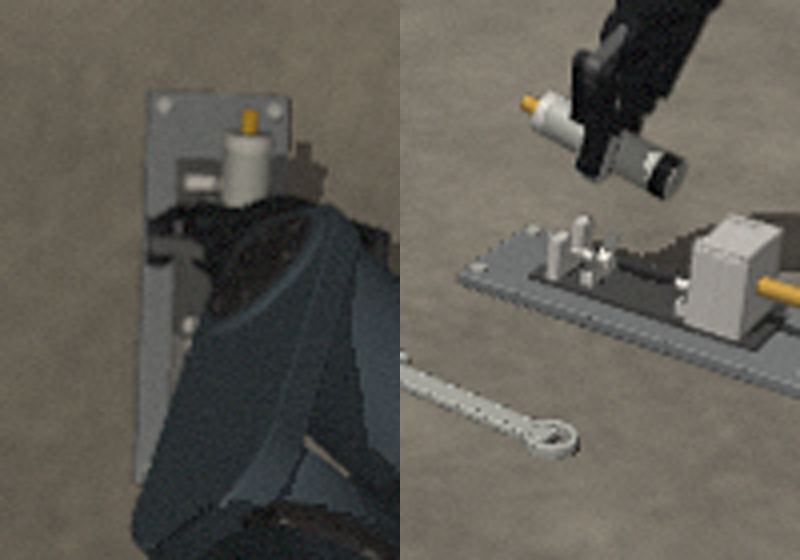

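The top crop shows the stem end at (248,150) over the plate. The side crop shows the tilted cartridge from (527,103) to (668,178), aligned with the hood at (740,275). Fits agree within 1–2 mm, so I'll descend to entry height.

Request:
drive_tool --pt "-0.0039 -0.0002 0.0117 0 0 0 -1" --pt "-0.0039 -0.0002 0.0117 0 0 0 -1" --pt "-0.0039 -0.0002 0.0117 0 0 0 -1" --pt "-0.0039 -0.0002 0.0116 0 0 0 -1" --pt "0 0 0 0 0 0 -1" --pt "0 0 0 0 0 0 -1"

```text
t: 7.2
tcp_pos: [0.54, -0.1753, 0.0528]
tool_rot: [0.994, -0.02, 0.112, 0.003]
force: [-4.1, 1.2, 14.0]
finger_gap: 0.308
gripper_force: 68.4
```

```bash
python3 go.py .5403 -.1757 .0515 -.0415 .22
```

```text
t 7.2 tcp [ 0.54   -0.1753  0.0528] F [-4.08  1.16 13.96] gap 0.308 grip 68.41916777193546
shift mm [-0.   0.4  1.4] turn deg [ 0.02 -0.23  0.09]
```

Unexpected 14 N upward. By geometry the fingertips (z ≈ 36 mm, base x 33–55 mm) are on the front V notch, not the cartridge. I'll raise, move inward past that notch and check.

Request:
drive_tool --pt "0.0012 0 -0.0055 0 0 0 -1" --pt "0 0 0 0 0 0 -1" --pt "-0.004 0 -0.0009 0 0 0 -1" --pt "-0.004 0 -0.0009 0 0 0 -1" --pt "-0.004 0 -0.0009 0 0 0 -1" --pt "-0.004 0 -0.0009 0 0 0 -1" --pt "0 0 0 0 0 0 -1" --pt "0 0 0 0 0 0 -1"

```text
t: 8.0
tcp_pos: [0.5232, -0.1748, 0.0573]
tool_rot: [0.994, -0.02, 0.111, 0.002]
force: [0.9, -0.6, -1.1]
finger_gap: 0.305
gripper_force: 59.6
```

```bash
python3 go.py .5238 -.175 .0515 -.0415 .22; python3 -c "
from c import *
for n in('top','side'):snap(n);cyl(n,manip.sense()['tcp_pos'],-.0415,.22)
s=load('side')['image'];cv2.imwrite('pics/i1.png',cv2.resize(s[120:220,260:380],(720,600),interpolation=cv2.INTER_CUBIC)[:,:,::-1])"
```

```text
t 8.0 tcp [ 0.5232 -0.1748  0.0573] F [ 0.93 -0.64 -1.11] gap 0.305 grip 59.566426277160645
shift mm [-0.7  0.2  5.8] turn deg [-0.   -0.12  0.08]
top N 118 lat,up mm [-0.45 -1.15] yaw,pitch [-0.0455  0.2572] rms 0.0016 axial ends [0.0085 0.009  0.0658 0.066 ]
side N 199 lat,up mm [-0.79  0.69] yaw,pitch [-0.0451  0.2197] rms 0.0015 axial ends [-0.3432 -0.3404  0.9901  0.9914]
```

View pics/i1.png

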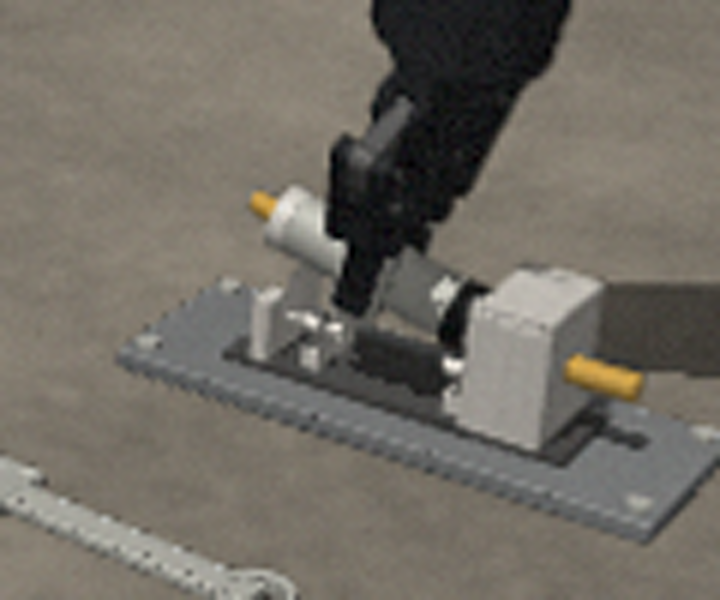

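The side crop shows the band at the hood mouth (465,315), and the fingertip (350,305) now inside the front notch (310,345). The grip has not slipped. I'll lower, checking force.

Request:
drive_tool --pt "-0.0004 0 0.0019 0 0 0 -1" --pt "-0.0004 0 0.0019 0 0 0 -1" --pt "-0.0004 0 0.0018 0 0 0 -1" --pt "0 0 0 0 0 0 -1" --pt "0 0 0 0 0 0 -1"

```text
t: 8.6
tcp_pos: [0.5233, -0.1746, 0.0514]
tool_rot: [0.994, -0.02, 0.111, 0.002]
force: [-0.3, -0.3, -1.9]
finger_gap: 0.306
gripper_force: 59.6
```

```bash
python3 go.py .5088 -.1744 .0515 -.0415 .22
```

```text
t 8.6 tcp [ 0.5233 -0.1746  0.0514] F [-0.29 -0.3  -1.87] gap 0.306 grip 59.56229746341705
shift mm [-14.1   0.4  -3.3] turn deg [-0.02 -0.1   0.1 ]
```

Request:
drive_tool --pt "-0.00137 0.0 -0.0003 0 0 0 -1" --pt "-0.00137 0 -0.0003 0 0 0 -1" --pt "-0.00137 0 -0.0003 0 0 0 -1" --pt "-0.00137 0 -0.0003 0 0 0 -1" --pt "-0.00137 0 -0.0003 0 0 0 -1" --pt "0 0 0 0 0 0 -1"

```text
t: 9.2
tcp_pos: [0.516, -0.1743, 0.0515]
tool_rot: [0.994, -0.02, 0.111, 0.002]
force: [0.2, 0.2, -1.3]
finger_gap: 0.303
gripper_force: 59.6
```

Request:
drive_tool --pt "-0.001 0 -0.0002 0 0 0 -1" --pt "-0.001 0 -0.0002 0 0 0 -1" --pt "0 0 0 0 0 0 -1" --pt "0 0 0 0 0 0 -1"

```text
t: 9.6
tcp_pos: [0.5143, -0.1744, 0.0515]
tool_rot: [0.994, -0.02, 0.111, 0.002]
force: [-0.1, -0.1, -0.9]
finger_gap: 0.308
gripper_force: 59.6
```

Request:
drive_tool --pt "-0.001 0 -0.0002 0 0 0 -1" --pt "0 0 0 0 0 0 -1" --pt "0 0 0 0 0 0 -1"

```text
t: 9.9
tcp_pos: [0.5133, -0.1743, 0.0514]
tool_rot: [0.994, -0.02, 0.111, 0.002]
force: [-0.1, -1.2, -1.9]
finger_gap: 0.306
gripper_force: 59.6
```

Request:
drive_tool --pt "-0.001 0 -0.0002 0 0 0 -1" --pt "0 0 0 0 0 0 -1" --pt "0 0 0 0 0 0 -1"

```text
t: 10.2
tcp_pos: [0.5125, -0.1743, 0.0515]
tool_rot: [0.994, -0.02, 0.111, 0.002]
force: [1.4, 0.1, -0.9]
finger_gap: 0.302
gripper_force: 59.5
```

Request:
drive_tool --pt "-0.001 0 -0.0002 0 0 0 -1" --pt "0 0 0 0 0 0 -1" --pt "0 0 0 0 0 0 -1"

```text
t: 10.5
tcp_pos: [0.5117, -0.1743, 0.0516]
tool_rot: [0.994, -0.02, 0.111, 0.003]
force: [2.4, 0.8, -1.4]
finger_gap: 0.31
gripper_force: 59.4
```

Request:
drive_tool --pt "-0.001 0 -0.0002 0 0 0 -1" --pt "0 0 0 0 0 0 -1" --pt "0 0 0 0 0 0 -1"

```text
t: 10.8
tcp_pos: [0.5109, -0.1744, 0.0516]
tool_rot: [0.994, -0.02, 0.111, 0.003]
force: [4.4, 2.5, -0.4]
finger_gap: 0.305
gripper_force: 59.3
```

Request:
drive_tool --pt "-0.001 0 -0.0002 0 0 0 -1" --pt "0 0 0 0 0 0 -1" --pt "0 0 0 0 0 0 -1"

```text
t: 11.1
tcp_pos: [0.5104, -0.1745, 0.0518]
tool_rot: [0.994, -0.02, 0.112, 0.003]
force: [5.6, 2.0, -0.8]
finger_gap: 0.308
gripper_force: 59.3
```

Request:
drive_tool --pt "-0.001 0 -0.0002 0 0 0 -1" --pt "0 0 0 0 0 0 -1" --pt "0 0 0 0 0 0 -1"

```text
t: 11.4
tcp_pos: [0.5098, -0.1746, 0.0518]
tool_rot: [0.993, -0.02, 0.112, 0.003]
force: [6.6, 3.5, -1.3]
finger_gap: 0.309
gripper_force: 59.3
```

```bash
python3 go.py .5088 -.1744 .0515 -.0415 .22
```

```text
t 11.4 tcp [ 0.5098 -0.1746  0.0518] F [ 6.59  3.53 -1.29] gap 0.309 grip 59.306724071502686
shift mm [-1.  -0.1  0.1] turn deg [ 0.06 -0.29  0.04]
```

Request:
drive_tool --pt "-0.001 0 -0.0002 0 0 0 -1" --pt "-0.001 0 -0.0002 0 0 0 -1" --pt "0 0 0 0 0 0 -1" --pt "0 0 0 0 0 0 -1"

```text
t: 11.8
tcp_pos: [0.5086, -0.1747, 0.0521]
tool_rot: [0.993, -0.021, 0.113, 0.003]
force: [8.9, 4.9, -1.7]
finger_gap: 0.309
gripper_force: 59.3
```

Request:
drive_tool --pt "-0.001 0 -0.0002 0 0 0 -1" --pt "0 0 0 0 0 0 -1" --pt "0 0 0 0 0 0 -1"

```text
t: 12.1
tcp_pos: [0.5081, -0.1747, 0.0522]
tool_rot: [0.993, -0.021, 0.113, 0.003]
force: [11.3, 4.7, -0.9]
finger_gap: 0.307
gripper_force: 59.3
```

```bash
python3 go.py .5088 -.1744 .0515 -.0415 .22; python3 -c "
from c import *
print(manip.sense()['ft_torque'])
for n in('top','side'):snap(n);cyl(n,manip.sense()['tcp_pos'],-.0415,.22)"
```

```text
t 12.1 tcp [ 0.5081 -0.1747  0.0522] F [11.29  4.68 -0.85] gap 0.307 grip 59.31069731712341
shift mm [ 0.6 -0.3  0.8] turn deg [ 0.11 -0.42 -0.  ]
[ 0.85100941 -1.65970452 -0.07146344]
top N 115 lat,up mm [-1.21  1.23] yaw,pitch [-0.0276  0.2073] rms 0.0014 axial ends [0.0077 0.009  0.0663 0.067 ]
side N 158 lat,up mm [-0.47  0.79] yaw,pitch [-0.0607  0.2423] rms 0.0016 axial ends [-0.3209 -0.3183  1.0044  1.0053]
```

Request:
drive_tool --pt "0 -0.0006 0 0 0 0 -1" --pt "0 -0.0006 0 0 0 0 -1" --pt "0 0 0 0 0 0 -1" --pt "0 0 0 0 0 0 -1"

```text
t: 12.6
tcp_pos: [0.5085, -0.1745, 0.0523]
tool_rot: [0.993, -0.02, 0.114, 0.004]
force: [9.0, 2.1, -0.7]
finger_gap: 0.305
gripper_force: 59.3
```

```bash
python3 go.py .5082 -.1744 .0515 -.0415 .22
```

```text
t 12.6 tcp [ 0.5085 -0.1745  0.0523] F [ 9.02  2.12 -0.69] gap 0.305 grip 59.275842905044556
shift mm [-0.4 -0.1  0.7] turn deg [ 0.22 -0.48  0.06]
```

Request:
drive_tool --pt "-0.001 0 -0.0002 0 0 0 -1" --pt "-0.0004 0 0.002 0 -1.43 0 -1" --pt "-0.0003 0 0.002 0 -1.43 0 -1" --pt "-0.0003 0 0.002 0 -1.43 0 -1" --pt "0 0 0 0 0 0 -1" --pt "0 0 0 0 0 0 -1"

```text
t: 13.2
tcp_pos: [0.5092, -0.1751, 0.0468]
tool_rot: [0.997, -0.02, 0.079, 0.005]
force: [9.9, 1.9, 2.9]
finger_gap: 0.307
gripper_force: 59.8
```

```bash
python3 go.py .5082 -.1744 .037 -.0415 0
```

```text
t 13.2 tcp [ 0.5092 -0.1751  0.0468] F [9.93 1.88 2.92] gap 0.307 grip 59.842103719711304
shift mm [-2.5 -0.7  9.6] turn deg [ 0.34 -9.02  0.05]
```

Request:
drive_tool --pt "-0.0004 -0.0005 0 0 0 0 -1" --pt "-0.0004 0 0.0016 0 -1.47 0 -1" --pt "-0.0004 0 0.0016 0 -1.47 0 -1" --pt "0 0 0 0 0 0 -1"

```text
t: 13.6
tcp_pos: [0.5095, -0.1751, 0.0437]
tool_rot: [0.998, -0.02, 0.054, 0.005]
force: [10.6, 0.3, 2.9]
finger_gap: 0.308
gripper_force: 59.9
```

```bash
python3 go.py .5082 -.1744 .037 -.0415 0
```

```text
t 13.6 tcp [ 0.5095 -0.1751  0.0437] F [10.58  0.34  2.9 ] gap 0.308 grip 59.85906422138214
shift mm [-2.  -0.7  6.5] turn deg [ 0.4  -6.19  0.08]
```

Request:
drive_tool --pt "-0.0003 -0.0003 0.0008 0 -0.8 0 -1" --pt "-0.0003 0 0.0008 0 -0.8 0 -1" --pt "0 0 0 0 0 0 -1" --pt "0 0 0 0 0 0 -1"

```text
t: 14.0
tcp_pos: [0.5092, -0.1752, 0.0422]
tool_rot: [0.999, -0.02, 0.041, 0.005]
force: [11.5, -0.1, 4.0]
finger_gap: 0.311
gripper_force: 59.9
```

Request:
drive_tool --pt "-0.0001 0 0.0008 0 -0.8 0 -1" --pt "-0.0001 0 0.0008 0 -0.8 0 -1" --pt "0 0 0 0 0 0 -1" --pt "0 0 0 0 0 0 -1"

```text
t: 14.4
tcp_pos: [0.5093, -0.1751, 0.0406]
tool_rot: [0.999, -0.02, 0.027, 0.004]
force: [9.1, 0.1, 4.5]
finger_gap: 0.307
gripper_force: 59.9
```

```bash
python3 go.py .5082 -.1744 .037 -.0415 0; python3 -c "
from c import *
print(manip.sense()['ft_torque'])
for n in('top','side'):snap(n);cyl(n,manip.sense()['tcp_pos'],-.0415,.05)
s=load('side')['image'];cv2.imwrite('pics/j1.png',cv2.resize(s[140:220,270:370],(750,600),interpolation=cv2.INTER_CUBIC)[:,:,::-1])"
```

```text
t 14.4 tcp [ 0.5093 -0.1751  0.0406] F [9.13 0.09 4.47] gap 0.307 grip 59.9385541677475
shift mm [-1.3 -0.7  3.5] turn deg [ 0.42 -3.1   0.07]
[ 0.00446868 -1.38827137  0.00653794]
top N 60 lat,up mm [-14.92  22.36] yaw,pitch [ 0.3358 -0.4796] rms 0.0017 axial ends [0.0179 0.0189 0.0663 0.0664]
side N 159 lat,up mm [-0.5  -0.08] yaw,pitch [-0.0439  0.0457] rms 0.0021 axial ends [-0.1083 -0.108   0.9801  0.9805]
```

View pics/j1.png

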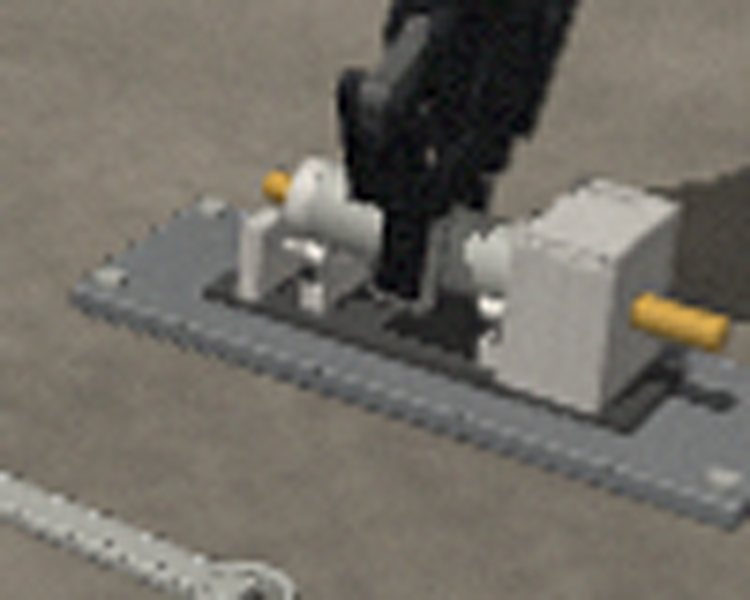

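The side crop shows the shoulder (300,190) inside the fork prong (255,250), with the stem (278,185) dropping between the prongs. The flat end is in the hood. I'll tip the rest in small steps.

Request:
drive_tool --pt "-0.0001 0 0.0007 0 -0.8 0 -1" --pt "-0.0001 0 0.0007 0 -0.8 0 -1" --pt "0 0 0 0 0 0 -1" --pt "0 0 0 0 0 0 -1"

```text
t: 14.9
tcp_pos: [0.5092, -0.1751, 0.0391]
tool_rot: [1.0, -0.02, 0.013, 0.004]
force: [10.8, 0.6, 3.6]
finger_gap: 0.309
gripper_force: 60.0
```

Request:
drive_tool --pt "0 0 0.0007 0 -0.8 0 -1" --pt "0 0 0.0007 0 -0.7 0 -1" --pt "0 0 0 0 0 0 -1" --pt "0 0 0 0 0 0 -1"

```text
t: 15.3
tcp_pos: [0.5092, -0.1749, 0.0379]
tool_rot: [1.0, -0.02, 0.0, 0.004]
force: [9.3, 0.9, 6.2]
finger_gap: 0.306
gripper_force: 60.3
```

```bash
python3 go.py .5082 -.1744 .037 -.0415 0; python3 -c "
from c import *
print(manip.sense()['ft_torque'])
for n in('side',):snap(n);cyl(n,manip.sense()['tcp_pos'],-.0415,.0)"
```

```text
t 15.3 tcp [ 0.5092 -0.1749  0.0379] F [9.31 0.92 6.22] gap 0.306 grip 60.300087332725525
shift mm [-1.  -0.5  0.9] turn deg [ 0.4  -0.02  0.1 ]
[ 0.06745783 -1.44963714  0.11911111]
side N 160 lat,up mm [-0.3  -0.53] yaw,pitch [-0.0326 -0.0073] rms 0.0023 axial ends [-0.1083 -0.108   0.9787  0.9793]
```

Request:
drive_tool --pt "0.0008 0 0 0 0 0 -1" --pt "0.0008 0 0 0 0 0 -1" --pt "0 0 0 0 0 0 -1" --pt "0 0 0 0 0 0 -1"

```text
t: 15.75
tcp_pos: [0.5095, -0.1748, 0.0378]
tool_rot: [1.0, -0.02, -0.001, 0.003]
force: [7.1, -1.5, 6.9]
finger_gap: 0.305
gripper_force: 60.3
```

Request:
drive_tool --pt "0.0006 0 0 0 0 0 -1" --pt "0.0006 0 0 0 0 0 -1" --pt "0 0 0 0 0 0 -1" --pt "0 0 0 0 0 0 -1"

```text
t: 16.15
tcp_pos: [0.5098, -0.1748, 0.0378]
tool_rot: [1.0, -0.02, -0.002, 0.003]
force: [4.4, -1.7, 7.6]
finger_gap: 0.31
gripper_force: 60.4
```

Request:
drive_tool --pt "0 0 -0.0006 0 0 0 -1" --pt "0 0 -0.0006 0 0 0 -1" --pt "0.0005 0 0 0 0 0 -1" --pt "0.0005 0 0 0 0 0 -1" --pt "0 0 0 0 0 0 -1" --pt "0 0 0 0 0 0 -1"

```text
t: 16.75
tcp_pos: [0.5108, -0.1748, 0.038]
tool_rot: [1.0, -0.02, -0.002, 0.003]
force: [6.1, -3.1, 0.8]
finger_gap: 0.311
gripper_force: 59.8
```

```bash
python3 go.py .5098 -.1744 .037 -.0415 0
```

```text
t 16.75 tcp [ 0.5108 -0.1748  0.038 ] F [ 6.06 -3.1   0.79] gap 0.311 grip 59.755003452301025
shift mm [-1.  -0.4  1. ] turn deg [0.33 0.25 0.14]
```

Request:
drive_tool --pt "0.0005 0.0004 0 0 0 0 -1" --pt "0.0005 0.0004 0 0 0 0 -1" --pt "0 0 0 0 0 0 -1" --pt "0 0 0 0 0 0 -1"

```text
t: 17.15
tcp_pos: [0.5109, -0.1749, 0.0379]
tool_rot: [1.0, -0.02, -0.003, 0.002]
force: [5.7, -1.2, 1.5]
finger_gap: 0.306
gripper_force: 59.8
```

Request:
drive_tool --pt "0.0005 0 0.0003 0 0 0 -1" --pt "0 0 0 0 0 0 -1" --pt "0 0 0 0 0 0 -1"

```text
t: 17.45
tcp_pos: [0.5109, -0.1748, 0.0378]
tool_rot: [1.0, -0.02, -0.004, 0.002]
force: [3.9, -1.1, 4.4]
finger_gap: 0.306
gripper_force: 60.1
```

Request:
drive_tool --pt "0.0005 0 -0.0002 0 0 0 -1" --pt "0.0004 0 0 0 0 0 -1" --pt "0 0 0 0 0 0 -1" --pt "0 0 0 0 0 0 -1" --newtons 20

```text
t: 17.85
tcp_pos: [0.5109, -0.1748, 0.0378]
tool_rot: [1.0, -0.02, -0.005, 0.002]
force: [4.1, -3.3, 5.8]
finger_gap: 0.307
gripper_force: 60.1
```

Request:
drive_tool --pt "0 0 0 0 0 0 -0.2" --pt "0 0 0 0 0 0 0" --pt "0 0 0 0 0 0 0.1" --pt "0 0 0 0 0 0 0.2" --pt "0 0 0 0 0 0 0.2"

```text
t: 18.35
tcp_pos: [0.5085, -0.1725, 0.0364]
tool_rot: [1.0, -0.02, -0.008, -0.0]
force: [0.4, 0.9, 0.5]
finger_gap: 0.603
gripper_force: 0.0
```

```bash
python3 go.py .5098 -.1744 .037 -.0415 0; python3 -c "
from c import *
snap('side');cyl('side',np.array([.5109,-.1748,.0375]),-.0415,.0)
s=load('side')['image'];cv2.imwrite('pics/k1.png',cv2.resize(s[140:220,270:370],(750,600),interpolation=cv2.INTER_CUBIC)[:,:,::-1])"
```

```text
t 18.35 tcp [ 0.5085 -0.1725  0.0364] F [0.44 0.93 0.5 ] gap 0.603 grip 0.0
shift mm [ 1.4  1.8 -0.6] turn deg [-0.03  0.89  0.11]
side N 153 lat,up mm [-0.33 -0.14] yaw,pitch [-0.0359  0.0013] rms 0.0023 axial ends [-0.1106 -0.1098  0.976   0.9767]
```

View pics/k1.png

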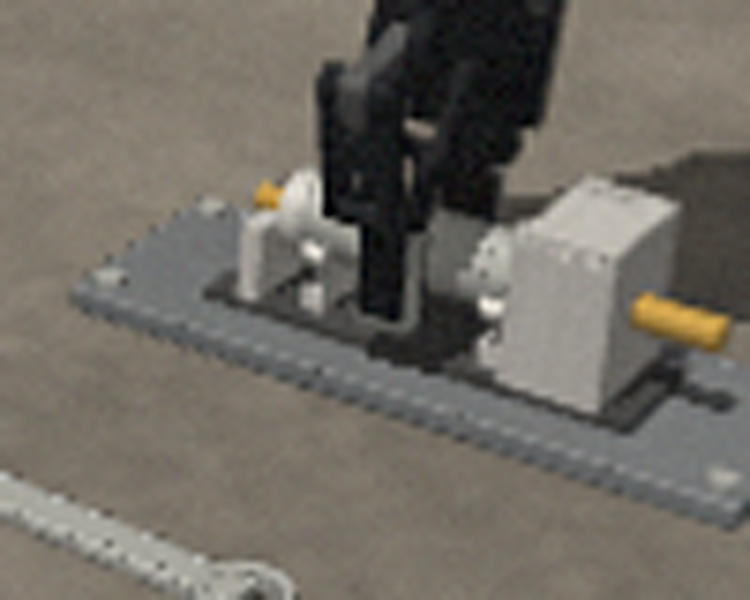

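The side crop shows the cartridge level, stem at (268,195) behind the prongs, shoulder at the fork and the fingers clear. I'll re-centre slightly and back away upward.

Request:
drive_tool --pt "0 0.0015 -0.005 0 0 0 0.3" --pt "0 0 -0.015 0 0 0 0.3" --pt "0 0 -0.03 0 0 0 0.3" --pt "0 0 -0.045 0 0 0 0.3" --pt "0 0 -0.045 0 0 0 0.3" --pt "0 0 -0.04 0 0 0 0.3" --pt "0 0 0 0 0 0 0.3" --pt "0 0 0 0 0 0 0.3"

```text
t: 19.2
tcp_pos: [0.5118, -0.1746, 0.2181]
tool_rot: [1.0, -0.02, -0.006, 0.001]
force: [-0.8, 0.8, -1.2]
finger_gap: 0.645
gripper_force: 0.0
```

```bash
python3 go.py .5098 -.1744 .037 -.0415 0; python3 -c "
from c import *
snap('side');cyl('side',np.array([.5109,-.1748,.0375]),-.0415,.0)
s=load('side')['image'];cv2.imwrite('pics/k2.png',cv2.resize(s[140:220,220:370],(800,427),interpolation=cv2.INTER_CUBIC)[:,:,::-1])"
```

```text
t 19.2 tcp [ 0.5118 -0.1746  0.2181] F [-0.83  0.79 -1.21] gap 0.645 grip 0.0
shift mm [ 1.000e-01 -4.000e-01  1.811e+02] turn deg [0.09 0.67 0.1 ]
side N 181 lat,up mm [-0.29 -0.38] yaw,pitch [-0.0248  0.0005] rms 0.0022 axial ends [-0.1099 -0.1095  0.9765  0.9777]
```

View pics/k2.png

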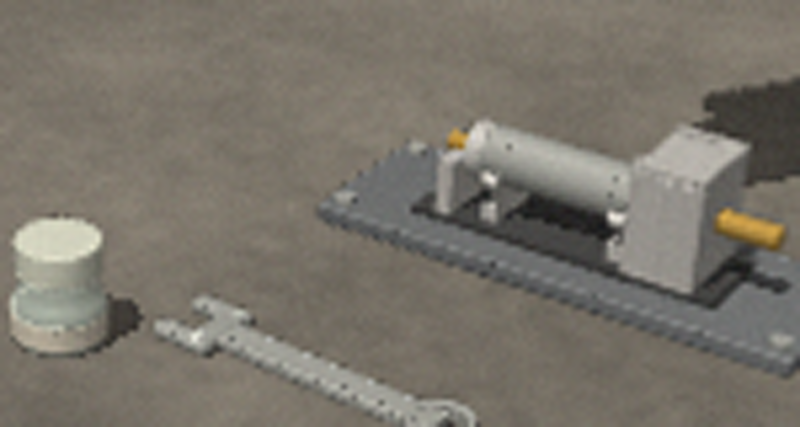

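The cartridge lies level and home: stem (458,138) in the fork, shoulder at (483,145) and flat end under the hood (640,180). The arm is clear and the fit gives level within about 0.5 mm. I'm handing in.

```bash
python3 -c "
from station import manip
print(manip.sign_off())"
```

```text
the job is handed in; nothing more can be done
None
```

The cartridge is loaded in the spring holder, level with its stem between the fork prongs, the gripper has backed away, and the job was handed in at about 19 s; the sign-off returned no verdict. The highest wrist force was about 14 N, when I think the fingertips touched a V notch on the way in.

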